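# Slide the pepper mill into its bay

### The job

Put the pepper mill away: push it low on its body so that it slides upright across the table into the empty bay of the steel condiment rail, until its foot rests against the bay's back wall, then draw back clear of it. Do not pick it up, do not let it tip, and do not touch its head (everything above the slim waist). Leave the bottle and the two shakers in the other bays where they stand.

Things in the scene. Friction and masses are not known exactly. Their poses are not given: they have to be found in the camera images.
- mill: dark wooden pepper mill, loose, about 350 g (it varies), standing upright on the table; origin at the centre of its underside, z up its axis. Round about its axis: foot 54 mm in diameter from the table to 35 mm up (upright wall), narrowing to 40 mm diameter at 50 mm and 32 mm diameter at the waist, 85 mm up. 182 mm tall with its head.
- mill_head: upper part of the mill, rigidly joined to it, same origin and axes as the mill: everything from 85 mm to 182 mm up, at most 46 mm in diameter, with a steel collar and a small steel ball on top. Not to be touched by the robot.
- rack: steel condiment rail fixed on the table, no floor. Origin on the table at the middle of the back wall's inner face; x points at that wall, y along it; the bays open towards the robot's right. Wall 240 mm long, 59 mm high. Four dividers, 30 mm high, 5 mm thick, at y = -117, -39, 39, 117 mm, run from the wall to x = -50 mm and end in 7 mm posts: three bays 73 mm wide, open to -x, at y = -78, 0, 78 mm.
- mark: thin dark disc inlaid flat in the table (58 mm in diameter, nothing to catch on) in the empty bay; origin at its centre, x and y axes parallel to those of the rail. It lies 27 mm in front of the back wall on the bay's middle line: the mill standing centred on it touches the wall. Which of the three bays is empty varies.
- bottle: tall brown glass bottle with paper label and black cap, 60 mm in diameter, 190 mm tall, 500 g, loose; origin at the centre of its underside. It stands behind the rail's back wall. To be left alone.
- shaker: white ceramic shaker with steel top, 44 mm in diameter, 71 mm tall, loose, in one of the rail's bays; origin at the centre of its underside. To be left alone.
- jar: glass shaker with steel top, 44 mm in diameter, 61 mm tall, loose, in another of the rail's bays; origin at the centre of its underside. To be left alone.
Mind the look-alikes: they are no part of the job. What is shaped like the mill but yellow is not meant.

How it is judged:
At the end, for the whole second after the job is handed in: The mill stands upright and at rest on the table inside the empty bay, its foot within 7 mm of the rail's back wall and within 15 mm of the bay's middle line; the bottle and both shakers are within 15 mm of where they were (x of mill in the frame of rack above -0.034 m and y of mill in the frame of mark between -0.015 and 0.015 m and angle between mill's own z axis and vertical below 0.05 rad and height (world z) of mill below 0.004 m and linear speed of mill below 0.01 m/s and distance of each of bottle, shaker, jar from where it was at the start of the episode below 0.015 m); the robot touches nothing.
It fails at once if the mill tips: it leans by more than 15 degrees (angle between mill's own z axis and vertical above 0.262 rad).
It fails at once if the mill is lifted: the middle of its underside rises more than 12 mm off the table (height (world z) of mill above 0.012 m).
It fails at once if the robot touches the mill's head (contact force between any of the fingers, the arm and mill_head above 0.3 N).
It fails at once if the bottle or a shaker is shifted by more than 15 mm or tipped (distance of any of bottle, shaker, jar from where it was at the start of the episode above 0.015 m or angle between any of bottle, shaker, jar's own z axis and vertical above 0.3 rad).
It also fails if it takes over 64 s, if anything falls off the work surface, if the arm or the gripper's body presses on something with over 40 N, if the wrist force passes 120 N, or if a joint passes its speed limit or range.

### The arm

A 6-joint arm with a two-finger parallel gripper is mounted at the origin on the work surface. World frame = base frame: x ahead of the robot, y to its left, z up, the work surface at z = 0. Lengths are in m, angles in rad, forces in N, time in s.
With the tool pointing down it reaches from about 0.225 to 0.875 m from the base axis. Payload 3.4 kg.
Tool frame: the origin (TCP) lies on the centre line of the jaws, within the pads' length; the fingertips stand 11 mm ahead of it and the grasp point (between the pads) lies 8 mm behind it; z points along the fingers, y is the line along which they close (so a half turn about z gives the same grasp; the last joint's range is limited). The gripper opens to 85 mm and grips with 20 to 120 N. Pads are 22 mm wide; open, the fingers measure 114 mm over their backs; the gripper's body (76 mm by 85 mm) begins 54 mm behind the grasp point. The pads swing forward as they close: fully open they stand 13 mm farther back than shut.
Start: joints at [-1.468, 0.276, 1.505, -0, 1.361, -0.121], TCP at [0.128, -0.561, 0.242] pointing down, gripper open.
Joint ranges: [-2.89, 2.89], [-0.75, 2.08], [0.22, 2.7], [-1.18, 4.32], [0.11, 2.71], [-2.7, 2.7]. Speed limits (rad/s): [2.57, 2.57, 3.14, 3.14, 3.14, 3.14].

### API

Orientations are given as a unit quaternion [w, x, y, z].
In Python, from rig import manip, eyes, job gives the robot as it stands.
- The arm moves only by the tool drive_tool, never from a script. Its argument "rows" is a list of rows, each a list of 3 entries, a list of its own where there are three numbers: the turn, a rotation vector about the world's x, y, z in rad, then the shift along the world's x, y, z in cm, then the finger opening in cm, from 0 to 8.54. A call has 1 to 8 rows; each row shifts and turns the commanded pose from where the row before left it; what a row does not reach is not made up. A row lasts 1/8 s, in which the tool goes at most 62.5 mm and 10.7 degrees, less where a joint would pass 70% of its speed; a pose out of reach is approached as far as the arm can. A call is refused whole if a number of a shift passes 6.25 or a number of a turn 0.188, either way. A call with a gripper value outside its range is refused whole. The fingers move at their own pace and stop on an object; "force" is the grip in N (left out, the last holds). Time passes only in rows, so rows that do not move let the fingers close. It gives the time, the measured TCP pose, the force, the opening and the grip force at its end, in the units of the state.
- manip.get_state(): the state, without advancing time (a new reading comes with each control period).
- eyes.get_image(name): name is "side" or "top"; returns the picture (480x640x3 uint8, red, green, blue); there is no depth.
- eyes.get_calibration(name): a dict with "camera_matrix" (3x3 intrinsics, pixels), "view" (4x4, takes a point from world to camera coordinates). Camera axes: x right, y up, looking along -z (the intrinsics and any distortion apply to the point x, -y, -z); pixel columns grow to the right and rows downward; lengths in m; the calibration is good to about 2 mm. A picture is of the moment at which its call begins. get_calibration takes no time and is no camera call.
- job.sign_off(): hands the job in; it is judged then, once.
The state is a dict: "clock": time; "qpos": joint angles; "qd": joint speeds; "effort": joint torques, N m; "position": TCP position; "ee_rot": TCP orientation; "contact_force": force on the tool from outside, world axes, zero at the start; "moment": the same for the moment, N m; "width": finger opening in m; "gripper_force": force on a finger pad.
Only numpy, scipy, OpenCV 4.12 (cv2) and the standard library are available. Lean on these libraries where they do the work, as an engineer would, in place of code of your own. Each camera call takes 0.05 s, during which the arm holds its last target. There are 200 camera calls.

## Working session

There is one attempt and no reset: what is moved stays moved. The work goes in short steps, Python scripts to look and compute and a tool call to move; the robot and the scene stay as the last step left them, time stands still between calls to the robot, and variables do not carry over. Pictures are saved under pics/ and viewed, at most 10 in all, crops included, and the job is handed in when it is done.

Besides the shell and the picture viewer there is one more tool, called after ">>>" by a JSON object that holds its "name" and its "arguments". drive_tool: Moves the arm, as the interface text tells. Its arguments: {"type":"object","properties":{"rows":{"type":"array"},"force":{"type":"number"}},"required":["rows"]}

```bash
mkdir -p pics; cat > h.py <<'E'
import numpy as np, cv2
from rig import manip, eyes, job
def snap(n,f):
    im=eyes.get_image(n); cv2.imwrite(f,im[:,:,::-1]); return im
def ray(n,u,v):
    c=eyes.get_calibration(n); K=np.array(c["camera_matrix"]);V=np.array(c["view"])
    d=np.linalg.inv(K)@[u,v,1]; d=np.array([d[0],-d[1],-d[2]])
    R=V[:3,:3]; return -R.T@V[:3,3], R.T@d
def onz(n,u,v,z):
    o,d=ray(n,u,v); return o+d*(z-o[2])/d[2]
def proj(n,p):
    c=eyes.get_calibration(n); K=np.array(c["camera_matrix"]);V=np.array(c["view"])
    q=V[:3,:3]@p+V[:3,3]; q=K@[q[0],-q[1],-q[2]]; return q[:2]/q[2]
E
python3 - <<'E'
from h import *
for n in("top","side"):
    snap(n,f"pics/{n}0.png"); print(n,ray(n,320,240), eyes.get_calibration(n).keys())
E
```

```text
top (array([0.39321405, 0.08081586, 0.79366161]), array([ 0.12345213, -0.00965767, -0.99253893])) dict_keys(['camera_matrix', 'view'])
side (array([0.4011143 , 0.68665972, 0.61276881]), array([ 0.16821529, -0.72850903, -0.66411043])) dict_keys(['camera_matrix', 'view'])
```

View pics/top0.png

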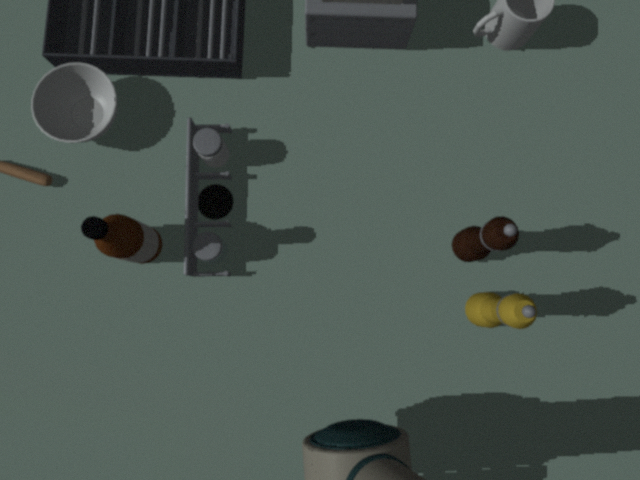

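View pics/side0.png

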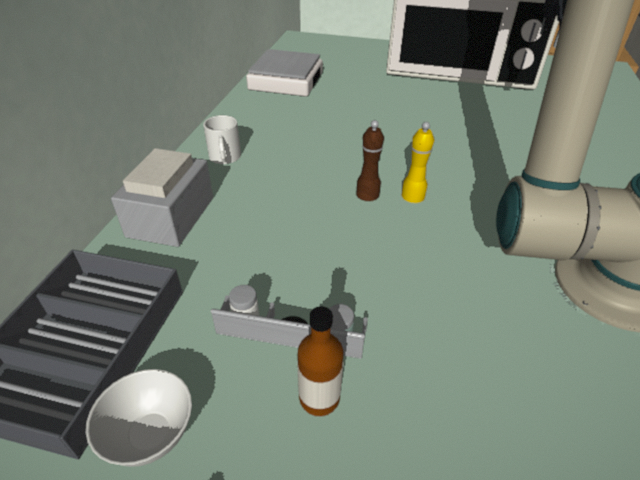

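The top view has +x up and +y left. The mill's foot is at about (468,246) with its head at (500,233), and the yellow decoy is at (485,310). The mark is at (215,201) in the middle bay, and the back wall is at column 190. In the side view the mill's foot is at about (369,192).

```bash
python3 - <<'E'
from h import *
T=cv2.imread("pics/top0.png");S=cv2.imread("pics/side0.png")
# mark
m=(T.max(2)<30).astype(np.uint8); n,l,s,c=cv2.connectedComponentsWithStats(m)
i=l[201,215]; print("mark",c[i],s[i]); mk=onz("top",*c[i],0); print(mk)
x,y,w,h=s[i][:4]; print("diam",onz("top",x,c[i][1],0)-onz("top",x+w,c[i][1],0),onz("top",c[i][0],y,0)-onz("top",c[i][0],y+h,0))
def brown(I,x0,x1,y0,y1):
    b,g,r=[I[...,k].astype(int) for k in range(3)]
    m=((r>g*1.35)&(r>25)); z=np.zeros(m.shape,np.uint8); z[y0:y1,x0:x1]=m[y0:y1,x0:x1]; return z
m=brown(T,430,540,200,280)
n,l,s,c=cv2.connectedComponentsWithStats(m);print("mill top comps",s[1:],c[1:])
# foot: edge points left part of blob, projected onto z=.03 plane, circle fit
cs=max(cv2.findContours(m,0,cv2.CHAIN_APPROX_NONE)[0],key=cv2.contourArea)[:,0]
P=[]
for u,v in cs:
    if u<470: P.append(onz("top",u,v,0.035)[:2])
P=np.array(P);A=np.c_[2*P,np.ones(len(P))];q=np.linalg.lstsq(A,(P**2).sum(1),rcond=None)[0]
print("mill foot",q[:2],"r",np.sqrt(q[2]+q[0]**2+q[1]**2))
m=brown(S,345,395,115,210);ys,xs=np.nonzero(m);print("side bbox",xs.min(),xs.max(),ys.min(),ys.max())
lo=ys>ys.max()-15;print("side bottom pt",xs[lo].mean(),ys.max(),onz("side",xs[lo].mean(),ys.max(),0))
# rail wall direction: wall top (z=.059) ends, by eye
for p in((190,120),(187,274)): print("walltop",onz("top",*p,.059))
for k in("position","ee_rot"):print(manip.get_state()[k])
E
python3 - <<'E'
import cv2
T=cv2.imread("pics/top0.png")
cv2.imwrite("pics/crop1.png",cv2.resize(T[105:285,170:330],None,fx=3.3,fy=3.3,interpolation=cv2.INTER_CUBIC))
E
```

```text
mark [214.84719335 201.42619543] [198 185  35  34 962]
[0.54982436 0.2439008  0.        ]
diam [-0.00162496  0.05607067  0.        ] [0.05566641 0.00311424 0.        ]
mill top comps [[483 218  33  32 607]
 [453 228  33  33 703]
 [478 228   1   1   1]
 [480 255   1   1   1]
 [482 255   1   1   1]] [[496.18121911 234.15815486]
 [467.48933144 244.21906117]
 [478.         228.        ]
 [480.         255.        ]
 [482.         255.        ]]
mill foot [ 0.48635644 -0.15526914] r 0.023889603998192056
side bbox 357 382 128 200
side bottom pt 367.5670103092784 200 [ 0.48511637 -0.14282304  0.        ]
walltop [0.66339009 0.2765407  0.059     ]
walltop [0.42938147 0.26615116 0.059     ]
[ 0.12756786 -0.56022421  0.24154436]
[-7.96401685e-04  9.93745083e-01  1.11669496e-01  9.88547506e-06]
```

View pics/crop1.png

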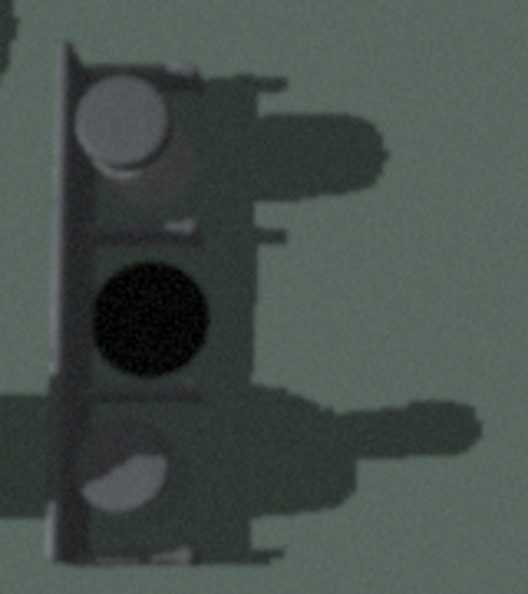

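The empty bay is the middle one, with the mark at about (0.550, 0.244) and the bay axis near (-0.037, 0.999). Both views put the mill at about (0.489, -0.168).

I'll push with the tool tilted about 40° and the fingers 30 mm apart, so they form a centring wedge at the foot. First I move behind the mill.

>>> {"name": "drive_tool", "arguments": {"rows": [[[0, 0, 0.115], [3.0, 2.2, 0], 3], [[0, 0, 0.115], [3.0, 2.2, 0], 3], [[0, 0, 0.115], [3.0, 2.2, 0], 3], [[0, 0, 0.115], [3.0, 2.2, 0], 3], [[0, 0, 0.115], [3.0, 2.2, 0], 3], [[0, 0, 0.115], [3.0, 2.2, 0], 3], [[0, 0, 0.115], [3.0, 2.2, 0], 3], [[0, 0, 0.115], [3.0, 2.2, 0], 3]]}}

```text
clock: 1.1
position: [0.3683, -0.3837, 0.2419]
ee_rot: [-0.0, 0.84, 0.543, -0.0]
contact_force: [-0.1, 0.2, -0.4]
width: 0.0302
gripper_force: 0.0
```

>>> {"name": "drive_tool", "arguments": {"rows": [[[0, 0, 0.115], [3.0, 2.0, 0], 3], [[0, 0, 0.115], [3.0, 2.0, 0], 3], [[0, 0, 0.115], [3.0, 2.0, 0], 3], [[0, 0, 0.115], [3.0, 2.0, 0], 3], [[0.175, 0.0065, 0], [0, 0, -2], 3], [[0.175, 0.0065, 0], [0, 0, -2], 3], [[0.175, 0.0065, 0], [0, 0, -2], 3], [[0.175, 0.0065, 0], [0, 0, -2], 3]]}}

```text
clock: 2.1
position: [0.4879, -0.3053, 0.162]
ee_rot: [-0.249, 0.653, 0.675, 0.239]
contact_force: [-0.0, 0.1, -0.3]
width: 0.0298
gripper_force: 0.0
```

```bash
python3 - <<'E'
from h import *
from scipy.spatial.transform import Rotation as R
s=manip.get_state();q=s["ee_rot"];print(s["clock"],s["position"],s["width"],s["contact_force"],s["qpos"]);print(R.from_quat([*q[1:],q[0]]).as_matrix().round(3))
snap("side","pics/side1.png")
E
```

```text
2.1 [ 0.48785886 -0.30525989  0.16197713] 0.029826969181392195 [-0.02752955  0.09911312 -0.26789955] [-0.91783405  0.61230797  1.36180527  0.3918965   1.7586141  -0.99546971]
[[-0.025  0.999 -0.023]
 [ 0.761  0.034  0.647]
 [ 0.648 -0.001 -0.762]]
```

View pics/side1.png

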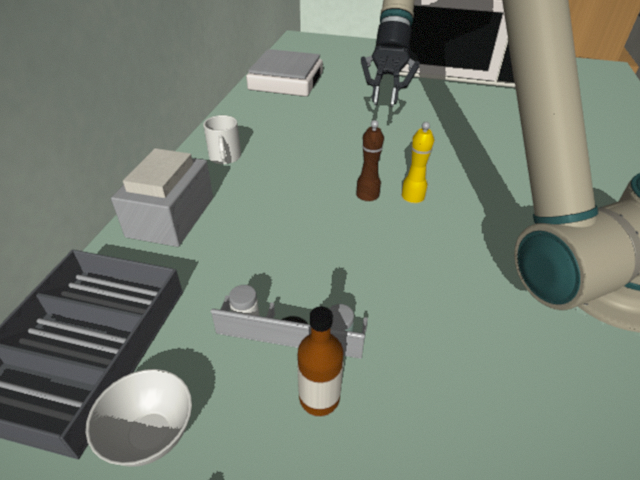

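The tool is behind the mill at the right tilt, in line with it at about (388,95). I lower it and come up close behind.

>>> {"name": "drive_tool", "arguments": {"rows": [[[0, 0, 0], [0, 0, -3], 3], [[0, 0, 0], [0, 0, -3], 3], [[0, 0, 0], [0, 0, -3], 3], [[0, 0, 0], [0, 0, -3], 3], [[0, 0, 0], [0, 0, -2.1], 3], [[0, 0, 0], [0, 2.5, 0], 3], [[0, 0, 0], [0, 2.5, 0], 3], [[0, 0, 0], [0, 2, 0], 3]]}}

```text
clock: 3.15
position: [0.4877, -0.2337, 0.0216]
ee_rot: [-0.247, 0.653, 0.675, 0.237]
contact_force: [-0.4, 0.0, 0.5]
width: 0.03
gripper_force: 0.0
```

```bash
python3 - <<'E'
from h import *
s=manip.get_state();print(s["position"],s["contact_force"],s["qpos"])
a=snap("side","pics/side2.png");b=snap("top","pics/t2.png")
A=cv2.resize(a[90:240,320:470],(500,500));B=cv2.resize(b[150:350,440:640],(500,500))
cv2.imwrite("pics/c2.png",cv2.resize(np.hstack([A,B]),(800,400))[:,:,::-1])
E
```

```text
[ 0.48769342 -0.23368632  0.021624  ] [-0.44251055  0.01202843  0.46996531] [-0.85146343  0.69498517  1.61498315  0.42281852  1.42403702 -1.07675676]
```

View pics/c2.png

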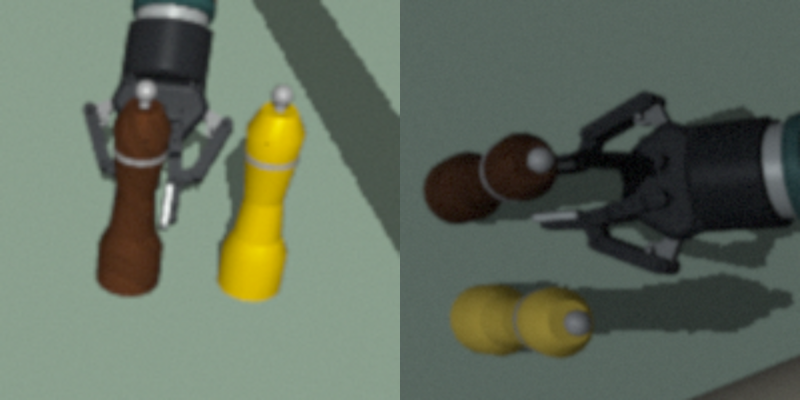

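The top crop shows the fingers, at rows 162–217, straddling the middle of the mill's foot, which spans rows 152–222. The yellow one is clear. I start the push gently.

>>> {"name": "drive_tool", "arguments": {"rows": [[[0, 0, 0], [0, 0.8, 0], 3], [[0, 0, 0], [0, 0.8, 0], 3], [[0, 0, 0], [0, 0.7, 0], 3], [[0, 0, 0], [0, 0.7, 0], 3], [[0, 0, 0], [0, 0.7, 0], 3], [[0, 0, 0], [0, 0.7, 0], 3], [[0, 0, 0], [0, 0.8, 0], 3], [[0, 0, 0], [0, 0.8, 0], 3]]}}

```text
clock: 4.25
position: [0.4875, -0.1743, 0.0213]
ee_rot: [-0.248, 0.653, 0.675, 0.237]
contact_force: [0.1, -2.5, -0.7]
width: 0.0298
gripper_force: 1.0
```

```bash
cat >> h.py <<'E'
def mill(tag,box):
    I=snap("top",f"pics/{tag}.png")[:,:,::-1]; x0,x1,y0,y1=box
    b,g,r=[I[...,k].astype(int) for k in range(3)]
    m=((r>g*1.35)&(r>25)); z=np.zeros(m.shape,np.uint8); z[y0:y1,x0:x1]=m[y0:y1,x0:x1]
    out=[]
    for c in cv2.findContours(z,0,cv2.CHAIN_APPROX_NONE)[0]:
        if cv2.contourArea(c)>150: out.append(cv2.boundingRect(c))
    return I,z,out
E
python3 - <<'E'
from h import *
I,z,o=mill("t3",(380,540,195,275));print(o)
J=cv2.resize(I[150:310,400:600],(800,640))[:600];cv2.imwrite("pics/c3.png",J)
x0=min(b[0] for b in o);print("left edge z0",onz("top",x0,243,0))
print(manip.get_state()["contact_force"])
E
```

```text
[(436, 230, 31, 33), (463, 220, 33, 32)]
left edge z0 [ 0.4921751  -0.11311894  0.        ]
[ 0.15208929 -0.2684527  -0.5156285 ]
```

View pics/c3.png

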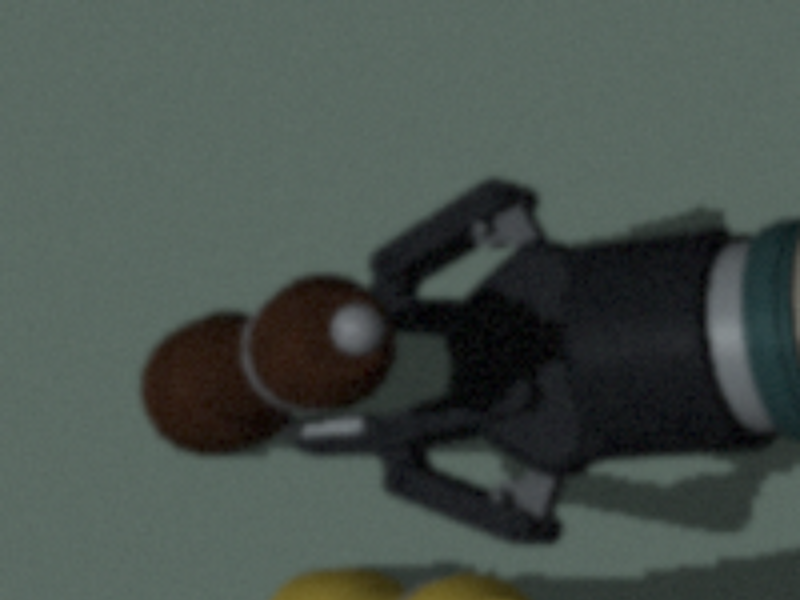

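The mill has followed upright, its foot now centred near crop (210,384). Its left edge at y = -0.113 puts the centre about 34 mm ahead of the TCP. I push on diagonally to the bay's axis.

>>> {"name": "drive_tool", "arguments": {"rows": [[[0, 0, 0], [0.15, 0.9, 0], 3], [[0, 0, 0], [0.27, 1.1, 0], 3], [[0, 0, 0], [0.28, 1.1, 0], 3], [[0, 0, 0], [0.28, 1.1, 0], 3], [[0, 0, 0], [0.28, 1.1, 0], 3], [[0, 0, 0], [0.28, 1.1, 0], 3], [[0, 0, 0], [0.28, 1.1, 0], 3], [[0, 0, 0], [0.28, 1.1, 0], 3]]}}

```text
clock: 5.3
position: [0.5088, -0.0879, 0.0214]
ee_rot: [-0.248, 0.653, 0.675, 0.238]
contact_force: [-0.5, -2.2, 1.0]
width: 0.03
gripper_force: 1.3
```

>>> {"name": "drive_tool", "arguments": {"rows": [[[0, 0, 0], [0.28, 1.1, 0], 3], [[0, 0, 0], [0.28, 1.1, 0], 3], [[0, 0, 0], [0.28, 1.1, 0], 3], [[0, 0, 0], [0.28, 1.1, 0], 3], [[0, 0, 0], [0.28, 1.1, 0], 3], [[0, 0, 0], [0.28, 1.1, 0], 3], [[0, 0, 0], [0.28, 1.1, 0], 3], [[0, 0, 0], [0.28, 1.1, 0], 3]]}}

```text
clock: 6.3
position: [0.5312, 0.0001, 0.0213]
ee_rot: [-0.248, 0.653, 0.675, 0.238]
contact_force: [0.4, -2.9, 0.4]
width: 0.0299
gripper_force: 1.3
```

```bash
python3 - <<'E'
from h import *
I,z,o=mill("t4",(280,480,150,275));print(o,manip.get_state()["contact_force"])
s=snap("side","pics/s4.png")[:,:,::-1]
cv2.imwrite("pics/c4.png",np.vstack([np.hstack([I[100:300,170:490],np.zeros((200,40,3),np.uint8)]),s[120:390,180:540]]))
x0=min(b[0] for b in o);b=min(o);print("left edge z0",onz("top",x0,b[1]+b[3]/2,0))
E
```

```text
[(329, 206, 21, 27), (334, 184, 27, 32)] [-0.03792036  0.62905538 -0.4038359 ]
left edge z0 [0.52553685 0.05948135 0.        ]
```

View pics/c4.png

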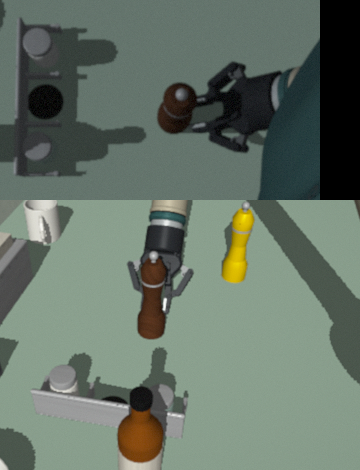

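The mill is upright between the fingers at top crop (172,112), heading for the middle bay. The yellow one and the bay items are untouched. I continue to the axis, then look again before entering.

>>> {"name": "drive_tool", "arguments": {"rows": [[[0, 0, 0], [0.29, 1.1, 0], 3], [[0, 0, 0], [0.29, 1.1, 0], 3], [[0, 0, 0], [0.29, 1.1, 0], 3], [[0, 0, 0], [0.29, 1.1, 0], 3], [[0, 0, 0], [0.29, 1.1, 0], 3], [[0, 0, 0], [0.29, 1.1, 0], 3], [[0, 0, 0], [0.29, 1.0, 0], 3], [[0, 0, 0], [0.2, 0.8, 0], 3]]}}

```text
clock: 7.4
position: [0.5534, 0.084, 0.0213]
ee_rot: [-0.248, 0.653, 0.675, 0.238]
contact_force: [-0.5, -2.0, -0.7]
width: 0.0299
gripper_force: 1.1
```

```bash
python3 - <<'E'
from h import *
I,z,o=mill("t5",(230,420,140,275));print(o,manip.get_state()["position"])
cv2.imwrite("pics/c5.png",cv2.resize(I[110:290,170:410],(800,600)))
cs=sorted([c[:,0] for c in cv2.findContours(z,0,cv2.CHAIN_APPROX_NONE)[0] if cv2.contourArea(c)>100],key=lambda c:c[:,0].min())[0]
k=cs[:,0].min(); print("left edge z0",onz("top",k,cs[cs[:,0]==k][:,1].mean(),0),k,cs[cs[:,0]==k][:,1])
E
```

```text
[] [0.55338118 0.08495419 0.02155698]Traceback (most recent call last):
  File "<stdin>", line 4, in <module>
IndexError: list index out of range
```

View pics/c5.png

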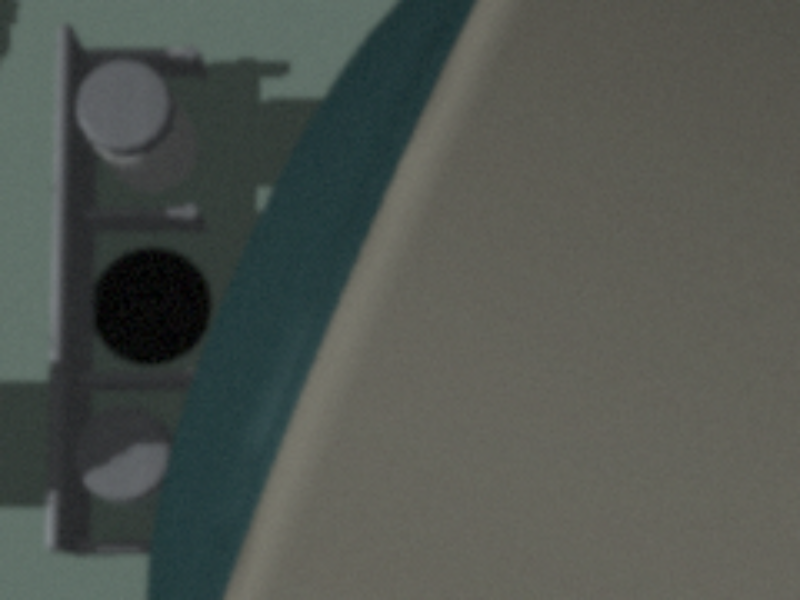

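The arm's elbow now hides the mill from the top camera, so I measure with the side view.

```bash
python3 - <<'E'
from h import *
I=snap("side","pics/s5.png")[:,:,::-1]
b,g,r=[I[...,k].astype(int) for k in range(3)]
m=((r>g*1.35)&(r>20)&(g>b*0.8)&(r<110)).astype(np.uint8); m[:,:230]=0;m[:,400:]=0;m[:150]=0;m[320:]=0
n,l,s,c=cv2.connectedComponentsWithStats(m);i=1+np.argmax(s[1:,4]);print(s[i])
ys,xs=np.nonzero(l==i)
for y in range(ys.max()-26,ys.max()+1,4):print(y,xs[ys==y].min(),xs[ys==y].max())
yb=ys.max(); w=[(xs[ys==y].min()+xs[ys==y].max())/2 for y in range(yb-20,yb-8)];u=np.mean(w)
o,_=ray("side",0,0);p=onz("side",u,yb+.5,0);d=p-o;d[2]=0;d/=np.linalg.norm(d);print("foot centre",p+.027*d)
cv2.imwrite("pics/c6.png",cv2.resize(I[150:400,190:430],(576,600)))
E
```

```text
[ 295  233   29   55 1175]
261 296 322
265 295 322
269 295 322
273 296 322
277 296 322
281 297 321
285 301 317
foot centre [0.55230193 0.11857506 0.        ]
```

View pics/c6.png

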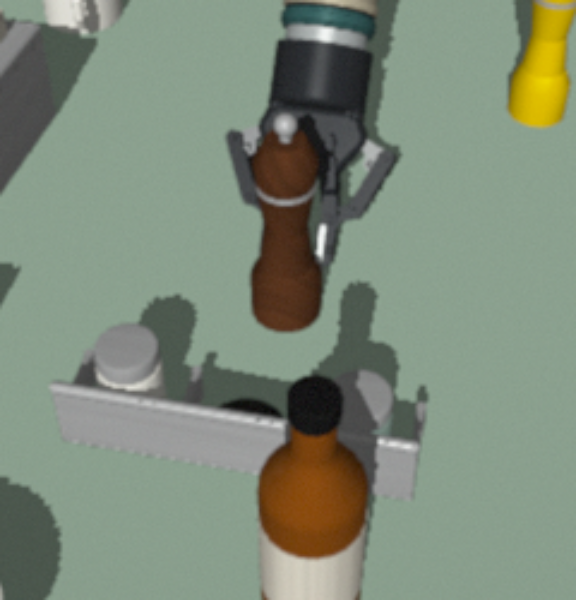

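The side view shows the mill upright with its foot at crop (286,300), or world (0.552, 0.119), within 3 mm of the bay axis. The mark at crop (250,408) is 125 mm further on. I push straight in.

>>> {"name": "drive_tool", "arguments": {"rows": [[[0, 0, 0], [0, 1.1, 0], 3], [[0, 0, 0], [0, 1.1, 0], 3], [[0, 0, 0], [0, 1.1, 0], 3], [[0, 0, 0], [-0.02, 1.1, 0], 3], [[0, 0, 0], [-0.03, 1.1, 0], 3], [[0, 0, 0], [-0.04, 1.1, 0], 3], [[0, 0, 0], [-0.04, 1.1, 0], 3], [[0, 0, 0], [-0.04, 1.1, 0], 3]]}}

```text
clock: 8.5
position: [0.5516, 0.1721, 0.0213]
ee_rot: [-0.248, 0.653, 0.675, 0.238]
contact_force: [0.3, -2.0, 0.0]
width: 0.0302
gripper_force: 1.2
```

>>> {"name": "drive_tool", "arguments": {"rows": [[[0, 0, 0], [-0.02, 0.6, 0], 3], [[0, 0, 0], [-0.02, 0.6, 0], 3], [[0, 0, 0], [-0.02, 0.5, 0], 3], [[0, 0, 0], [-0.02, 0.4, 0], 3], [[0, 0, 0], [-0.01, 0.3, 0], 3], [[0, 0, 0], [-0.01, 0.3, 0], 3], [[0, 0, 0], [-0.01, 0.3, 0], 3], [[0, 0, 0], [0, 0.2, 0], 3]]}}

```text
clock: 9.5
position: [0.5505, 0.2034, 0.0213]
ee_rot: [-0.248, 0.653, 0.675, 0.238]
contact_force: [0.2, -2.4, 1.0]
width: 0.0299
gripper_force: 1.3
```

>>> {"name": "drive_tool", "arguments": {"rows": [[[0, 0, 0], [0, 0.2, 0], 3], [[0, 0, 0], [0, 0.2, 0], 3], [[0, 0, 0], [0, 0.1, 0], 3]]}}

```text
clock: 9.88
position: [0.5506, 0.2076, 0.0212]
ee_rot: [-0.247, 0.653, 0.675, 0.237]
contact_force: [-0.1, -9.2, 3.3]
width: 0.03
gripper_force: 4.1
```

The force rose to 9 N at the expected place (mill at y ≈ 0.241), so the foot is against the wall. I draw back slowly and look.

>>> {"name": "drive_tool", "arguments": {"rows": [[[0, 0, 0], [0, -0.4, 0], 3], [[0, 0, 0], [0, -1, 0], 3], [[0, 0, 0], [0, -2, 0], 3], [[0, 0, 0], [0, -3, 0], 3], [[0, 0, 0], [0, -4, 0], 3], [[0, 0, 0], [0, -4, 0], 3], [[0, 0, 0], [0, -4, 1], 3], [[0, 0, 0], [0, -3, 1], 3]]}}

```text
clock: 10.88
position: [0.5505, -0.0088, 0.0413]
ee_rot: [-0.247, 0.654, 0.674, 0.238]
contact_force: [0.4, -0.2, 0.3]
width: 0.0298
gripper_force: 0.0
```

>>> {"name": "drive_tool", "arguments": {"rows": [[[0, 0, 0], [0, -2, 2], 3], [[0, 0, 0], [0, -2, 2], 3], [[0, 0, 0], [0, -2, 2], 3], [[0, 0, 0], [0, -2, 2], 3], [[0, 0, 0], [0, -2, 2], 3], [[0, 0, 0], [0, 0, 0], 3]]}}

```text
clock: 11.62
position: [0.5511, -0.1084, 0.1421]
ee_rot: [-0.246, 0.654, 0.675, 0.238]
contact_force: [0.3, 0.0, -0.0]
width: 0.03
gripper_force: 0.0
```

```bash
python3 - <<'E'
from h import *
t=snap("top","pics/t7.png")[:,:,::-1];s=snap("side","pics/s7.png")[:,:,::-1]
cv2.imwrite("pics/c7.png",np.hstack([cv2.resize(t[100:280,170:330],(400,450)),cv2.resize(s[230:430,190:390],(400,450))]))
T0=cv2.imread("pics/top0.png").astype(int)
print("bottle/shaker area diffs",[np.abs(t[a:b,c:d]-T0[a:b,c:d]).mean().round(2) for a,b,c,d in((205,270,75,170),(122,162,192,226),(234,262,192,222))])
print(manip.get_state()["position"],manip.get_state()["contact_force"])
E
```

```text
bottle/shaker area diffs [np.float64(3.87), np.float64(3.29), np.float64(3.19)]
[ 0.54991468 -0.10592678  0.14080138] [ 0.46566832 -0.81255705  0.3691026 ]
```

View pics/c7.png

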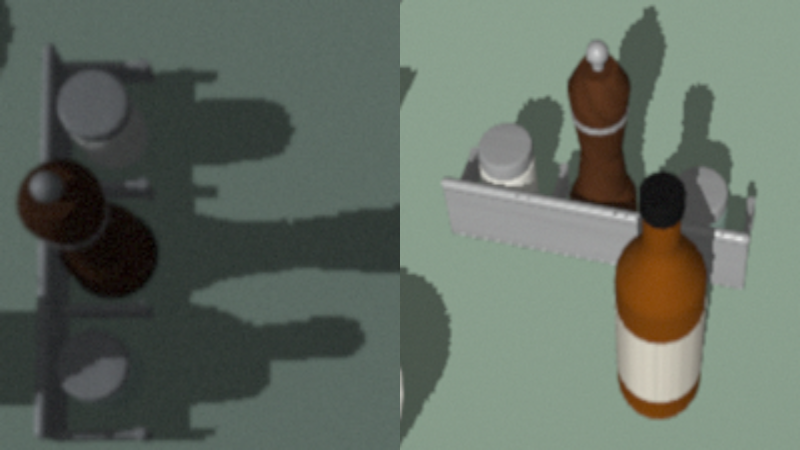

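The mill stands upright in the middle bay. Its foot, centred at top crop (110,250), covers the mark, and the bottle and both shakers are unchanged. The arm is clear, so I hand in.

```bash
python3 -c "
from rig import job
print(job.sign_off())"
```

```text
the job is handed in; nothing more can be done
None
```

I slid the pepper mill upright into the empty middle bay until its foot met the back wall, drew the arm clear, and handed the job in after about 12 s; the final pictures show the bottle and both shakers where they stood, but sign-off returned no verdict.

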